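# Roll the reagent bottle's label up to the reader and slide it home

### The arm

A 7-joint arm with a two-finger parallel gripper is mounted at the origin on a cart in front of the work surface, level with it; the furniture and walls round the work are solid. World frame = base frame: x ahead of the robot, y to its left, z up, the work surface at z = 0. Lengths are in m, angles in rad, forces in N, time in s.
With the tool pointing down it reaches from about 0.4 to 0.875 m from the base axis. Payload 19.3 kg.
Tool frame: the origin (TCP) lies between the finger pads; the fingertips stand 17 mm ahead of it and the grasp point (between the pads) lies 2 mm behind it (bot.tips_ahead is the z of the fingertips in the tool frame, in m); z points along the fingers, y is the direction in which the jaws open and shut (so a half turn about z gives the same grasp; the last joint's range is limited). The gripper opens to 85 mm and grips with 20 to 120 N. Pads are 22 mm wide; open, the fingers measure 114 mm over their backs; the gripper's body (76 mm by 85 mm) begins 54 mm behind the grasp point. The pads swing forward as they close: fully open they stand 13 mm farther back than shut.
Start: joints at [-1.272, 0.521, -0.036, 1.599, 0.021, 1.021, -0.113], TCP at [0.225, 0.583, 0.248] pointing down, gripper open.
Joint ranges: [-2.91, 2.91], [-0.3, 2.13], [-1.5, 1.42], [0.17, 2.43], [-1.26, 4.41], [0.16, 1.93], [-2.52, 2.52]. Speed limits (rad/s): [1.89, 1.89, 2.39, 2.39, 3.01, 3.01, 3.01].

### API

Orientations are given as [roll, pitch, yaw] about the fixed x, y, z axes, in that order (R = Rz(yaw) Ry(pitch) Rx(roll)).
In Python, from workcell import telemetry, cams, job, bot gives the robot as it stands.
- The arm moves only by the tool arm_command, never from a script. Its argument "deltas" is a list of rows, each a list of 7 numbers: the opening, from -1 (shut) to 1 (fully open), so that 0 is half open, then the shift along the tool's x, y, z normalised to -1 to 1, where 1 is 150 mm, then the turn, a rotation vector about the tool's x, y, z normalised to -1 to 1, where 1 is 45 degrees. In form: [[hand, tx, ty, tz, rx, ry, rz], ...]. A call has 1 to 8 rows; each row is the pose to reach, as a shift and turn from the pose commanded when the call began, along the tool's axes at that moment; what a row does not reach only later rows make up. A row lasts 1/8 s, in which the tool goes at most 62.5 mm and 10.7 degrees, less where a joint would pass 70% of its speed; a pose out of reach is approached as far as the arm can. A call with a number of a shift or a turn outside -1 to 1 is refused whole. A call with a gripper value outside its range is refused whole. The fingers move at their own pace and stop on an object; "newtons" is the grip in N (left out, the last holds). Time passes only in rows, so rows that repeat a pose let the fingers close. It gives the time, the measured TCP pose, the force and the opening at its end, in the units of the state.
- telemetry.observe(): the state, without advancing time (a new reading comes with each control period).
- cams.grab_frame(name): name is "scene" or "side" or "wrist"; returns the picture (420x560x3 uint8, blue, green, red); there is no depth.
- cams.get_calibration(name): a dict with "fx", "fy", "cx", "cy" (pixels), "R" (3x3) and "t" (3): a world point X has camera coordinates R X + t. Camera axes: x right, y down, z forward; pixel columns grow to the right and rows downward; lengths in m; the calibration is good to about 2 mm. The wrist camera is an equidistant fisheye: a pixel r from the principal point sees the ray r / f radians off the axis. A picture is of the moment at which its call begins: read the wrist's pose just before it. get_calibration takes no time and is no camera call; for the wrist camera it gives the pose at the moment of the call.
- job.job_done(): hands the job in, once; it reports no verdict.
The state is a dict: "clock": time; "qpos": joint angles; "qd": joint speeds; "joint_efforts": joint torques, N m; "position": TCP position; "tool_rot": TCP orientation; "force": force on the tool from outside, world axes, zero at the start; "moment": the same for the moment, N m; "grip_width": finger opening in m.
Only numpy, scipy, OpenCV 4.12 (cv2) and the standard library are available. Lean on these libraries where they do the work, as an engineer would, in place of code of your own. Each camera call takes 0.05 s, during which the arm holds its last target.

### The job

With light fingertip strokes across its top, roll the amber bottle in its holder until the orange stripe in the middle of its label faces straight up. Lift off, then push the carriage by its blue tab, gently and fully home against the stops, so that the bottle lies under the reader with its label still up, and leave it there. Press lightly on the bottle (never over 30 N), do not ram the station, and do not disturb the loose bottles, the vial or the pen around it.

Things in the scene. Friction and masses are not known exactly. Their poses are not given: they have to be found in the camera images.
- station: Fixed label reading station: grey base 300x130x12 mm, from 130 mm before to 170 mm behind the origin. Origin on the bench under the bottle's axis when the carriage is fully out; x = the way the carriage slides home, y = left along the bottle, z up. Gantry at x = 98 to 142 mm: posts at y = +/-88 mm, white reader head 124 to 167 mm above the bench; keep the hand out of it.
- carriage (a joint): Slide of the aluminium carriage along the station's +x, in m: 0 = fully out (toward the robot), 0.120 = fully home against the stops. It starts at 0 to 0.015, stays where it is left and takes about 6 N to slide. It carries the bottle between two end plates (at y = +/-63 mm, tops 70 mm above the bench) and black turning cups 40 and 32 mm in diameter.
- push_tab (a point): Middle of the near face of the blue push tab (10 thick, 56 wide; top 71.5 mm, this point 50 mm above the bench) at the carriage's near end, 110 mm before the bottle's axis. Push it along the station's +x from the robot's side with closed fingers pointing down.
- bottle: Amber bottle, black cap, 98 mm long, 48 mm diameter, lying along the station's y (cap to +y), clamped between end cups: turns either way without end, cannot be lifted out. Origin on the turning axis at mid length, 58 mm above the bench. Own y = axis of turning, own z = out through the label's middle (z up = label up); a positive turn carries the top toward the station's +x.
- label (a point): Point 24 mm from the turning axis toward the label's middle (orange stripe 26x5 mm along the bottle), at own y = -15; own z outward. Straight  y = -47 to +8 mm. The bottle sits 1 to 3 mm off the axis, unknown which way, so its top (82 mm +/-3) rises and falls while it turns: feel for it. It turns at 1.7 N along the surface: press with 4 to 10 N; it does not yield.
- reader_window (a point): Middle of the dark window under the reader head, 124 mm above the bench; it looks straight down on the bottle's axis when the carriage is home.
- green_bottle: Bystander: loose small amber bottle with a green cap, 33 mm in diameter, 62 mm tall; origin at the centre of its underside.
- red_bottle: Bystander: loose small amber bottle with a red cap, 33 mm in diameter, 62 mm tall; origin at the centre of its underside.
- purple_vial: Bystander: loose white vial with a purple cap, 25 mm in diameter, 46 mm tall; origin at the centre of its underside.
- pen: Bystander: loose black ball pen, 145 mm long, 9 mm thick, lying on the bench; origin at the middle of its underside.

How it is judged:
On the way, in this order (a step that is already met when the one before it is completed fails the run):
1. the bottle is rolled so that its label faces up within 0.30 rad and the fingertip is off it, with the carriage still out (less than 40 mm in) (angle between label's own z axis and vertical below 0.3 rad and value of joint carriage below 0.04 m and contact force between anything else and bottle below 0.1 N and angular speed of bottle below 0.1 rad/s), for 0.2 s.
2. the carriage is pushed home (value of joint carriage above 0.117 m), for 0.1 s.
At the end, for the whole second after the job is handed in: The carriage is home (joint over 0.117 m of 0.120), the label's outward axis is within 0.30 rad of straight up, and bottle and carriage are at rest (value of joint carriage above 0.117 m and angle between label's own z axis and vertical below 0.3 rad and angular speed of bottle below 0.1 rad/s and linear speed of bottle below 0.01 m/s); the robot touches nothing.
It fails at once if the bottle is pressed with more than 30 N (contact force between anything else and bottle above 30 N).
It fails at once if any part of the station is rammed with more than 60 N (contact force between anything else and station above 60 N).
It fails at once if a loose bystander is moved by more than 20 mm (distance of any of green_bottle, red_bottle, purple_vial, pen from where it was at the start of the episode above 0.02 m).
It fails at once if a bystanding bottle or vial is tipped (angle between any of green_bottle, red_bottle, purple_vial's own z axis and vertical above 0.5 rad).
It also fails if it takes over 72 s, if anything falls off the work surface, if the arm or the gripper's body presses on something with over 40 N, if the wrist force passes 120 N, or if a joint passes its speed limit or range.

## Working session

There is one attempt and no reset: what is moved stays moved. The work goes in short steps, Python scripts to look and compute and a tool call to move; the robot and the scene stay as the last step left them, time stands still between calls to the robot, and variables do not carry over. Pictures are saved under pics/ and viewed, and the job is handed in when it is done.

Besides the shell and the picture viewer there is one more tool, called after "Call:" as name(argument=value, ...), one argument or row to a line, values as JSON. arm_command: Moves the arm, as the interface text tells. Its arguments: {"type":"object","properties":{"deltas":{"type":"array","items":{"type":"array","items":{"type":"number"}}},"newtons":{"type":"number"}},"required":["deltas"]}

```bash
mkdir -p pics; ls
python3 - <<'E'
from workcell import telemetry,cams,job,bot
import cv2
s=telemetry.observe(); print(s); print(bot.tips_ahead)
for n in ("scene","side","wrist"):
    c=cams.get_calibration(n); print(n,c)
    cv2.imwrite(f"pics/{n}0.png",cams.grab_frame(n))
E
```

```text
pics
{'clock': 0.0, 'qpos': array([-1.27218981,  0.5220173 , -0.03632448,  1.60002292,  0.02117896,
        1.02105795, -0.11282236]), 'qd': array([ 0.00053408,  0.00117564, -0.00024469,  0.00072234,  0.0011144 ,
        0.00019296,  0.00137412]), 'joint_efforts': array([-6.72703445e-04, -9.27104759e+01,  1.97969086e+00, -3.69929230e+01,
        1.77728164e-02,  8.21431226e-03, -3.04337675e-05]), 'position': array([0.22522899, 0.58266684, 0.24771835]), 'tool_rot': array([-3.14047299e+00,  6.26848823e-05,  2.77274057e+00]), 'force': array([-0.3137423 , -0.30986896,  0.96047003]), 'moment': array([-0.02317612, -0.02267158, -0.0204816 ]), 'grip_width': 0.08527667481928548}
0.017
scene {'fx': 496.5334747155208, 'fy': 496.5334747155208, 'cx': 273.0306646211494, 'cy': 207.78967266730564, 'R': array([[ 0.75741824, -0.65268232, -0.01798322],
       [-0.43810867, -0.48760454, -0.75518382],
       [ 0.48412643,  0.57986861, -0.65526636]]), 't': array([-0.33337016,  0.37011233,  1.20652546])}
side {'fx': 477.1929582096738, 'fy': 477.1929582096738, 'cx': 274.9695608563753, 'cy': 206.5002051759783, 'R': array([[-0.93261489, -0.36063719,  0.01304941],
       [-0.16434537,  0.39225149, -0.90505766],
       [ 0.3212788 , -0.84621486, -0.42508863]]), 't': array([0.57293581, 0.11590351, 1.41380668])}
wrist {'fx': 325.19226210127806, 'fy': 325.19226210127806, 'cx': 281.48603002257244, 'cy': 211.19146186493813, 'R': array([[ 3.60384221e-01,  9.32803939e-01,  1.57553178e-04],
       [ 9.00234310e-01, -3.47845337e-01,  2.61881286e-01],
       [ 2.44338699e-01, -9.42360485e-02, -9.65100081e-01]]), 't': array([-0.62377364, -0.03491896,  0.37698488])}
```

View pics/scene0.png

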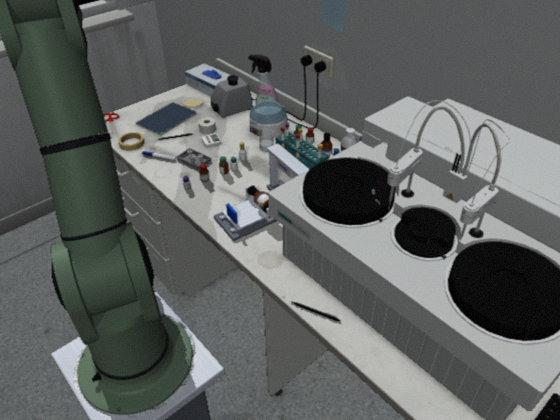

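View pics/side0.png

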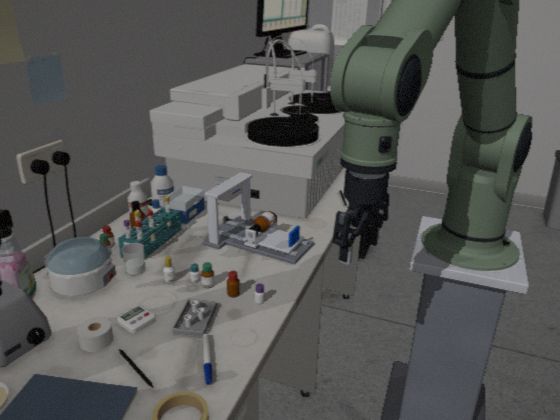

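View pics/wrist0.png

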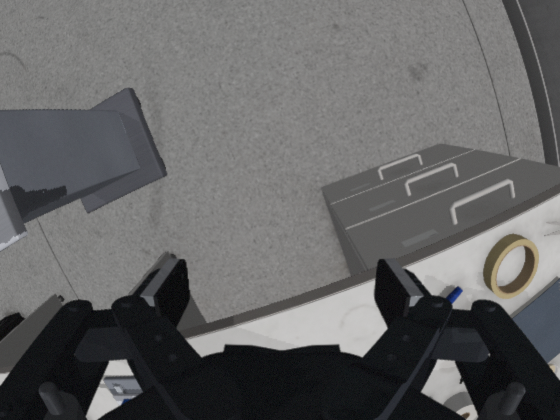

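Run:
```python
import cv2
a=cv2.imread("pics/scene0.png")[140:250,170:320]; cv2.imwrite("pics/sc1.png",cv2.resize(a,None,fx=5,fy=5,interpolation=cv2.INTER_CUBIC))
a=cv2.imread("pics/side0.png")[165:275,190:330]; cv2.imwrite("pics/si1.png",cv2.resize(a,None,fx=5,fy=5,interpolation=cv2.INTER_CUBIC))
```

```text
(no output)
```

View pics/sc1.png

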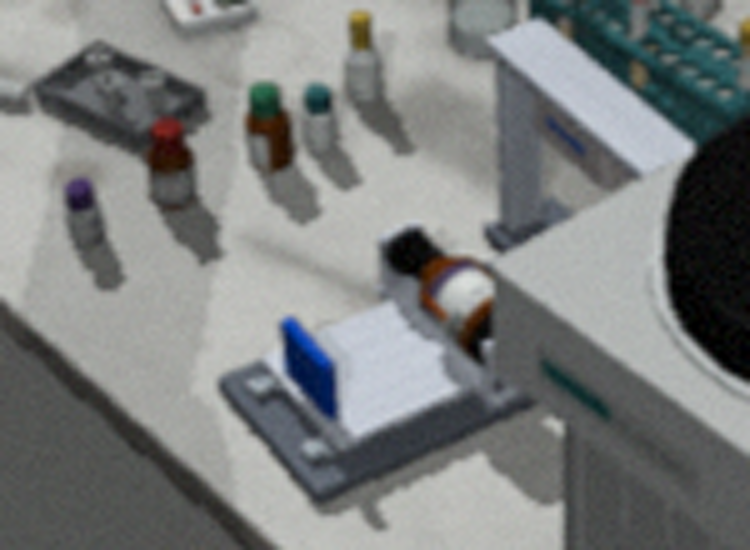

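View pics/si1.png

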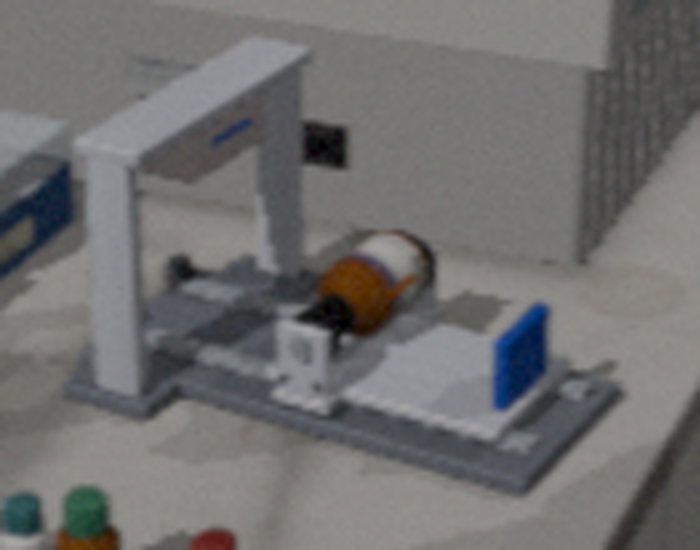

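```bash
cat > h.py <<'E'
import numpy as np,cv2
from workcell import telemetry,cams
C={n:cams.get_calibration(n) for n in("scene","side")}
def ray(n,uv,c=None):
    c=c or C[n]; R=np.array(c["R"]);t=np.array(c["t"])
    a=np.array([(uv[0]-c["cx"])/c["fx"],(uv[1]-c["cy"])/c["fy"]])
    if n=="wrist":
        r=np.hypot(*a); d=np.array([*(a/r*np.sin(r)),np.cos(r)]) if r>0 else np.array([0,0,1.])
    else: d=np.array([*a,1.])
    return -R.T@t, R.T@d
def atz(n,uv,z,c=None):
    o,d=ray(n,uv,c); return o+d*(z-o[2])/d[2]
def proj(n,X,c=None):
    c=c or C[n]; p=np.array(c["R"])@X+c["t"]
    if n=="wrist":
        th=np.arctan2(np.hypot(p[0],p[1]),p[2]); s=th/max(np.hypot(p[0],p[1]),1e-9)
        return np.array([c["fx"]*p[0]*s+c["cx"],c["fy"]*p[1]*s+c["cy"]])
    return np.array([c["fx"]*p[0]/p[2]+c["cx"],c["fy"]*p[1]/p[2]+c["cy"]])
sc=lambda u,v:(170+u/5,140+v/5)
si=lambda u,v:(190+u/5,165+v/5)
E
python3 - <<'E'
from h import *
for n,f,uv,z in [("scene",sc,(222,378),.012),("scene",sc,(320,492),.012),("side",si,(525,478),.012),("side",si,(618,385),.012),
  ("scene",sc,(287,320),.0715),("scene",sc,(335,380),.0715),("side",si,(500,345),.0715),("side",si,(547,305),.0715),("side",si,(80,148),.167),("side",si,(310,50),.167),("scene",sc,(488,40),.167),("scene",sc,(535,18),.167),
  ("scene",sc,(88,245),0),("scene",sc,(175,205),0),("scene",sc,(280,165),0)]:
    print(n,uv,atz(n,f(*uv),z).round(4))
E
```

```text
scene (222, 378) [0.4441 0.2904 0.012 ]
scene (320, 492) [0.4278 0.1662 0.012 ]
side (525, 478) [0.4423 0.2939 0.012 ]
side (618, 385) [0.4254 0.1754 0.012 ]
scene (287, 320) [0.4708 0.2493 0.0715]
scene (335, 380) [0.4589 0.1854 0.0715]
side (500, 345) [0.4705 0.2598 0.0715]
side (547, 305) [0.4617 0.2045 0.0715]
side (80, 148) [0.7038 0.3012 0.167 ]
side (310, 50) [0.6466 0.1164 0.167 ]
scene (488, 40) [0.6711 0.2901 0.167 ]
scene (535, 18) [0.71   0.2889 0.167 ]
scene (88, 245) [0.4626 0.4759 0.    ]
scene (175, 205) [0.5329 0.4726 0.    ]
scene (280, 165) [0.6155 0.4606 0.    ]
```

Run:
```python
from h import *
from scipy.spatial.transform import Rotation as Ro
s=telemetry.observe(); c=cams.get_calibration("wrist")
R=Ro.from_euler('xyz',s['tool_rot']).as_matrix()
cc=-np.array(c["R"]).T@c["t"]
print("cam in tool",R.T@(cc-s['position']),"\ncam axes in tool\n",(np.array(c["R"])@R).round(3))
print("tool axes world\n",R.round(3))
print("analyser corner",atz("side",si(585,260),0),atz("scene",(282,243),0.0), atz("side",si(300,215),0))
# analyser bottom-front and vert corner top in scene
print(atz("scene",(269,192),.15),atz("scene",(269,192),.2),atz("scene",(284,225),.15))
x=np.array([.99,-.135,0]);y=np.array([.135,.99,0]);o=np.array([.564,.2135,0])
for p in [(-.13,.065,.012),(-.13,-.065,.012),(.17,.065,.012),(.01,0,.082)]:
    X=o+x*p[0]+y*p[1]+[0,0,p[2]]; print(p,proj("scene",X),proj("side",X),(proj("side",X)-[190,165])*5)
```

```text
cam in tool [ 0.06516828 -0.0011629  -0.12528617] 
cam axes in tool
 [[ 0.     1.    -0.001]
 [-0.965 -0.    -0.262]
 [-0.262  0.001  0.965]]
tool axes world
 [[-0.933  0.361 -0.   ]
 [ 0.361  0.933 -0.001]
 [-0.    -0.001 -1.   ]]
analyser corner [0.5002525  0.00232527 0.        ] [0.5309067  0.06380209 0.        ] [0.70134031 0.0114209  0.        ]
[0.54302902 0.13328094 0.15      ] [0.50405695 0.08569203 0.2       ] [ 0.48165496 -0.00133399  0.15      ]
(-0.13, 0.065, 0.012) [213.49534979 214.82554742] [294.18671391 260.74326293] [520.93356954 478.71631464]
(-0.13, -0.065, 0.012) [233.57750471 238.50512301] [314.10185167 240.58534802] [620.50925835 377.92674008]
(0.17, 0.065, 0.012) [290.89428953 182.19154259] [204.95546927 234.25470272] [ 74.77734637 346.27351362]
(0.01, 0, 0.082) [260.68518139 192.86841423] [261.95837468 217.04789147] [359.79187338 260.23945737]
```

Call:
arm_command(
  deltas=[
    [-1,-0.4,-0.19,0,0,0,0],
    [-1,-0.8,-0.38,0,0,0,0],
    [-1,-0.98,-0.46,0,0,0,0],
  ],
  newtons=20,
)

```text
clock: 0.52
position: [0.3396, 0.4631, 0.2483]
tool_rot: [-3.141, 0.001, 2.77]
force: [0.2, 1.5, 0.1]
grip_width: 0.0323
```

Call:
arm_command(
  deltas=[
    [-1,-0.4,-0.19,0,0,0,0],
    [-1,-0.8,-0.38,0,0,0,0],
    [-1,-0.98,-0.46,0,0,0,0],
  ],
)

```text
clock: 0.9
position: [0.4517, 0.3455, 0.2483]
tool_rot: [-3.141, 0.001, 2.77]
force: [-0.4, 0.3, 0.5]
grip_width: 0.0004
```

Call:
arm_command(
  deltas=[
    [-1,-0.4,-0.19,0,0,0,0],
    [-1,-0.8,-0.38,0,0,0,0],
    [-1,-0.98,-0.46,0,0,0,0],
  ],
)

```text
clock: 1.27
position: [0.5638, 0.2279, 0.2481]
tool_rot: [-3.141, 0.0, 2.77]
force: [-0.8, 1.0, -0.3]
grip_width: 0.0001
```

Call:
arm_command(
  deltas=[
    [-1,-0.31,-0.153,0,0,0,-0.15],
    [-1,-0.31,-0.153,0,0,0,-0.298],
    [-1,-0.31,-0.153,0,0,0,-0.298],
    [-1,-0.31,-0.153,0,0,0,-0.298],
  ],
)

```text
clock: 1.78
position: [0.5967, 0.1933, 0.2482]
tool_rot: [3.142, -0.0, 3.005]
force: [-0.8, 0.9, 0.3]
grip_width: -0.0002
```

Run:
```python
from h import *
s=telemetry.observe(); print(s['clock'],s['position'],s['tool_rot'],s['force'],s['grip_width'],s['qpos'])
np.save("c1.npy",cams.get_calibration("wrist"),allow_pickle=True)
cv2.imwrite("pics/w1.png",cams.grab_frame("wrist"))
```

```text
1.775 [0.59672068 0.19331532 0.24821136] [ 3.14150162e+00 -4.06477799e-04  3.00503090e+00] [-0.75043577  0.86068752  0.32167811] -0.00019990980507146597 [-0.41264588  0.52538687  0.00750788  1.5947068  -0.00475164  1.02181729
  1.03056467]
```

View pics/w1.png

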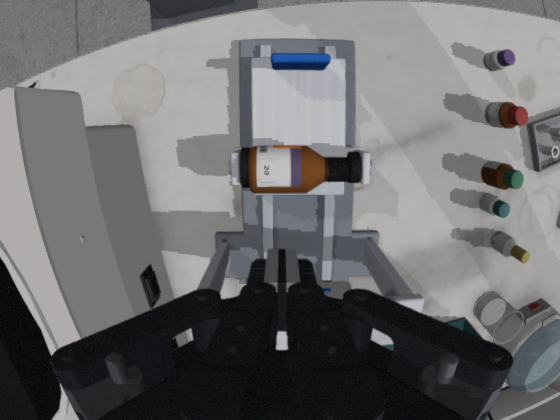

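Run:
```python
import cv2
a=cv2.imread("pics/w1.png")[30:210,220:385]; cv2.imwrite("pics/w1c.png",cv2.resize(a,None,fx=4,fy=4,interpolation=cv2.INTER_CUBIC)[:600*2]) if 0 else cv2.imwrite("pics/w1c.png",cv2.resize(a[0:145],None,fx=4,fy=4)) 
a=cv2.imread("pics/w1.png")[135:205,225:375]; cv2.imwrite("pics/w1d.png",cv2.resize(a,None,fx=5,fy=5,interpolation=cv2.INTER_CUBIC))
```

```text
(no output)
```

View pics/w1d.png

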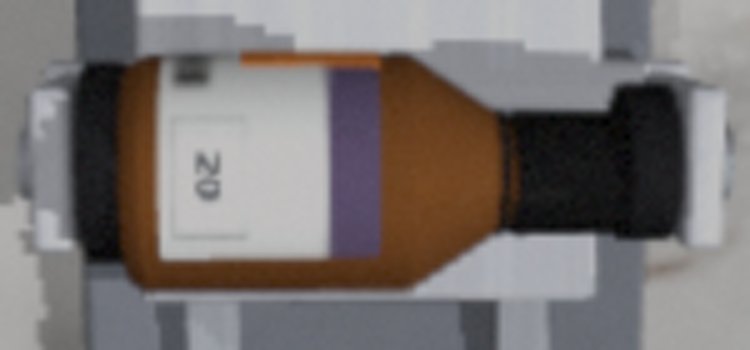

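View pics/w1c.png

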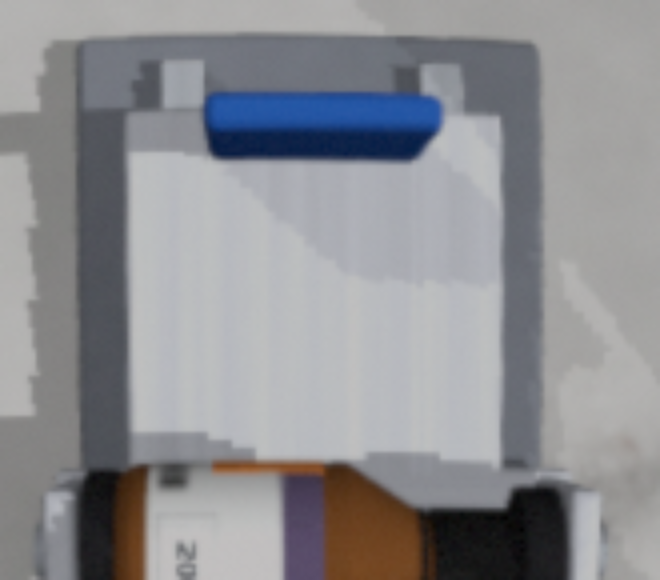

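Run:
```python
from h import *
from scipy.optimize import least_squares
c=np.load("c1.npy",allow_pickle=True).item()
w=lambda u,v:(220+u/4,30+v/4)
wd=lambda u,v:(225+u/5,135+v/5)
for uv,z in [((80,40),.012),((537,42),.012),((207,95),.0715),((440,97),.0715)]: print(atz("wrist",w(*uv),z,c).round(4))
for uv,z in [((30,90),.07),((30,245),.07),((725,90),.07),((725,245),.07)]: print(atz("wrist",wd(*uv),z,c).round(4))
# fit x,y,yaw,q
obs=[(w(80,40),(-.13,-.065,.012),0),(w(537,42),(-.13,.065,.012),0),(w(207,95),(-.11,-.028,.0715),1),(w(440,97),(-.11,.028,.0715),1)]
def P(p,X,m):
    x,y,a,q=p; X=np.array(X)+[q*m,0,0]; return np.array([x+X[0]*np.cos(a)-X[1]*np.sin(a),y+X[0]*np.sin(a)+X[1]*np.cos(a),X[2]])
f=lambda p:np.concatenate([proj("wrist",P(p,X,m),c)-u for u,X,m in obs])
r=least_squares(f,[.564,.2135,-.135,.01]);print(r.x,r.fun.round(2))
p=r.x
bx,by,bz=P(p,(0,0,.058),1);print("bottle",bx,by)
# stripe angle
for uv in [(310,68),(310,54),(240,262),(210,288)]:
    o,d=ray("wrist",wd(*uv),c)
    ca,sa=np.cos(p[2]),np.sin(p[2]); L=lambda v:np.array([v[0]*ca+v[1]*sa,-v[0]*sa+v[1]*ca,v[2]])
    o=L(o-np.array([bx,by,.058]));d=L(d)
    A=d[0]**2+d[2]**2;B=o[0]*d[0]+o[2]*d[2];Cc=o[0]**2+o[2]**2-.024**2
    D=B*B-A*Cc
    t=(-B-np.sqrt(max(D,0)))/A; X=o+t*d; print(uv,X.round(4),D>0,"angle",np.arctan2(X[0],X[2]))
```

```text
[0.4287 0.1692 0.012 ]
[0.4443 0.2954 0.012 ]
[0.4639 0.2016 0.0715]
[0.4706 0.2548 0.0715]
[0.5508 0.1508 0.07  ]
[0.5802 0.1459 0.07  ]
[0.5679 0.2816 0.07  ]
[0.598 0.279 0.07 ]
[ 0.56538005  0.21604358 -0.12448555  0.01107982] [-1.41 -0.08  1.13  0.04 -1.14  0.01  1.42 -0.03]
bottle 0.576374131983071 0.2146678624245923
(310, 68) [-0.0205 -0.014   0.0125] True angle -1.0238051734969185
(310, 54) [-0.0228 -0.0139  0.0075] True angle -1.2532978412830134
(240, 262) [ 0.015  -0.0274  0.0188] True angle 0.673274685355568
(210, 288) [ 0.0216 -0.0335  0.0106] True angle 1.115313040467224
```

Call:
arm_command(
  deltas=[
    [-1,0.207,0.036,0.3,0,0,0],
    [-1,0.207,0.036,0.6,0,0,0],
    [-1,0.207,0.036,0.85,0,0,0],
    [-1,0.207,0.036,0.88,0,0,0],
    [-1,0.207,0.036,0.88,0,0,0],
    [-1,0.207,0.036,0.88,0,0,0],
  ],
)

```text
clock: 2.58
position: [0.5678, 0.2026, 0.1179]
tool_rot: [3.14, 0.002, 3.006]
force: [-0.3, -0.0, 0.0]
grip_width: 0.0001
```

Run:
```python
from h import *
a=[]
s=telemetry.observe(); print(s['clock'],s['position'],s['tool_rot'],s['force'])
c=cams.get_calibration("wrist")
cv2.imwrite("pics/w2.png",cams.grab_frame("wrist"))
print(proj("wrist",np.array([.5747,.2018,.082]),c))
cv2.imwrite("pics/s2.png",cv2.resize(cams.grab_frame("side")[165:275,190:330],None,fx=5,fy=5,interpolation=cv2.INTER_CUBIC))
```

```text
2.575 [0.56784555 0.2026059  0.11792902] [3.14046376e+00 1.94073865e-03 3.00649421e+00] [-0.32055984 -0.03482963  0.03971814]
[283.75887826 261.94906197]
```

View pics/w2.png

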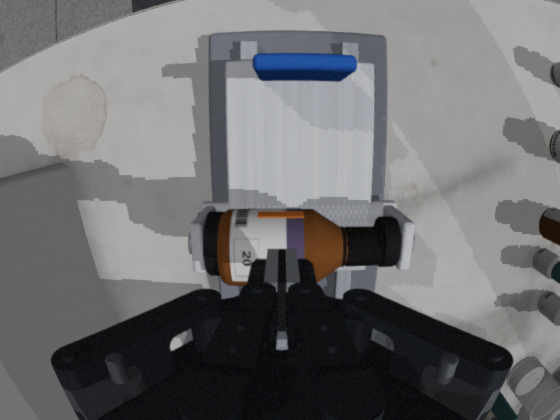

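View pics/s2.png

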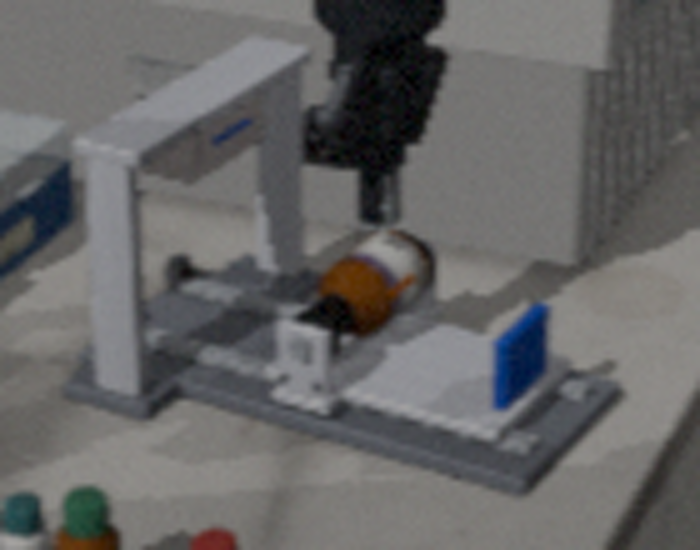

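Call:
arm_command(
  deltas=[
    [-1,0,0,0.04,0,0,0],
    [-1,0,0,0.08,0,0,0],
    [-1,0,0,0.093,0,0,0],
    [-1,0,0,0.093,0,0,0],
  ],
)

```text
clock: 3.18
position: [0.567, 0.2022, 0.1021]
tool_rot: [-3.141, -0.0, 3.007]
force: [-0.4, 0.3, 0.5]
grip_width: -0.0
```

Call:
arm_command(
  deltas=[
    [-1,0,0,0.01,0,0,0],
    [-1,0,0,0.01,0,0,0],
  ],
)

```text
clock: 3.42
position: [0.5671, 0.2022, 0.1008]
tool_rot: [-3.142, -0.0, 3.007]
force: [0.6, 0.9, 0.1]
grip_width: 0.0003
```

Call:
arm_command(
  deltas=[
    [-1,0,0,0.005,0,0,0],
    [-1,0,0,0.005,0,0,0],
  ],
)

```text
clock: 3.68
position: [0.5672, 0.2022, 0.1003]
tool_rot: [3.142, 0.0, 3.007]
force: [-0.4, -0.8, 3.0]
grip_width: -0.0004
```

Call:
arm_command(
  deltas=[
    [-1,0,0,0.005,0,0,0],
    [-1,0,0,0.005,0,0,0],
  ],
)

```text
clock: 3.92
position: [0.5677, 0.2022, 0.1]
tool_rot: [3.141, 0.001, 3.007]
force: [0.2, -1.2, 10.0]
grip_width: 0.0001
```

Call:
arm_command(
  deltas=[
    [-1,0,0,0.005,0,0,0],
    [-1,0,0,0.005,0,0,0],
  ],
)

```text
clock: 4.18
position: [0.5682, 0.2021, 0.0998]
tool_rot: [3.141, 0.002, 3.006]
force: [-0.5, -3.2, 16.7]
grip_width: -0.0
```

Call:
arm_command(
  deltas=[
    [-1,0,0,-0.007,0,0,0],
    [-1,-0.013,0,-0.007,0,0,0],
    [-1,-0.027,0,-0.007,0,0,0],
  ],
)

```text
clock: 4.55
position: [0.5712, 0.2017, 0.0998]
tool_rot: [3.142, 0.0, 3.007]
force: [-2.1, 0.7, 5.7]
grip_width: 0.0001
```

Call:
arm_command(
  deltas=[
    [-1,-0.013,0,0,0,0,0],
    [-1,-0.027,0,0,0,0,0],
  ],
)

```text
clock: 4.8
position: [0.5751, 0.2012, 0.0996]
tool_rot: [-3.142, -0.0, 3.007]
force: [-2.0, 0.7, 2.8]
grip_width: -0.0001
```

Run:
```python
from h import *
s=telemetry.observe(); print(s['clock'],s['position'],s['force'])
cv2.imwrite("pics/w3.png",cv2.resize(cams.grab_frame("wrist")[180:300,180:330],None,fx=5,fy=5,interpolation=cv2.INTER_CUBIC))
```

```text
4.8 [0.57506241 0.20121066 0.09957129] [-1.95015306  0.67583848  2.75826323]
```

View pics/w3.png

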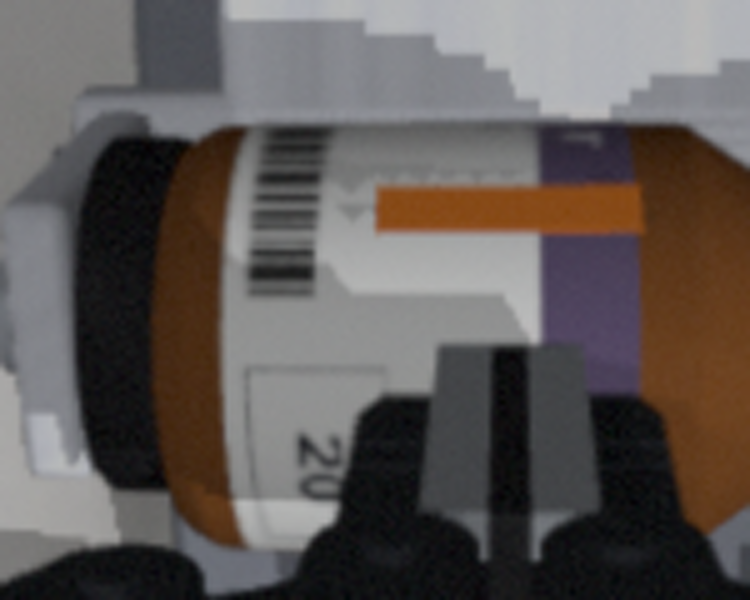

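Call:
arm_command(
  deltas=[
    [-1,-0.013,0,0.003,0,0,0],
    [-1,-0.027,0,0.004,0,0,0],
  ],
)

```text
clock: 5.1
position: [0.5792, 0.2007, 0.0991]
tool_rot: [3.142, 0.0, 3.007]
force: [-1.4, 0.9, 5.1]
grip_width: -0.0004
```

Call:
arm_command(
  deltas=[
    [-1,-0.013,0,0.002,0,0,0],
    [-1,-0.027,0,0.003,0,0,0],
  ],
)

```text
clock: 5.35
position: [0.5833, 0.2001, 0.0986]
tool_rot: [3.141, 0.0, 3.007]
force: [-1.2, 1.2, 3.6]
grip_width: -0.0002
```

Run:
```python
from h import *
s=telemetry.observe(); print(s['clock'],s['position'],s['force'])
cv2.imwrite("pics/w4.png",cv2.resize(cams.grab_frame("wrist")[180:300,180:330],None,fx=5,fy=5,interpolation=cv2.INTER_CUBIC))
```

```text
5.35 [0.58328715 0.20014456 0.09862801] [-1.19443641  1.17583376  3.64658081]
```

View pics/w4.png

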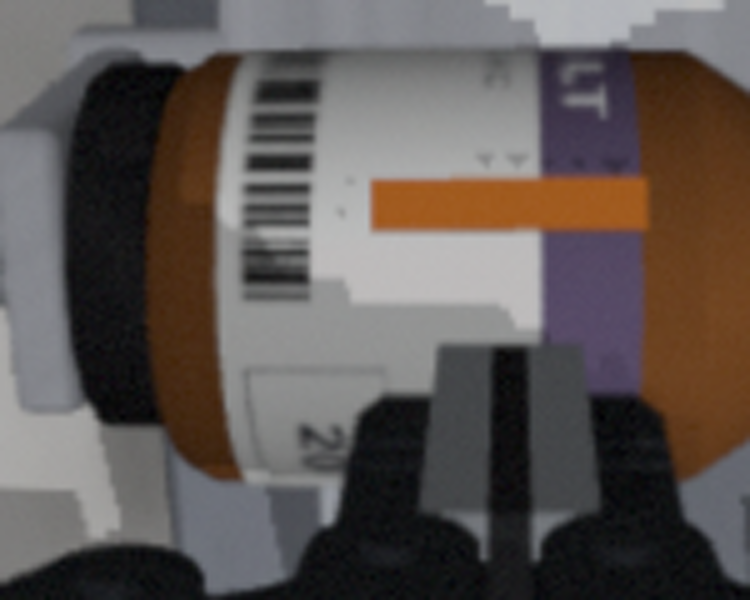

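```bash
cat >> h.py <<'E'
def stripe(uv,c,b=(.5764,.2147),yaw=-.13,zc=.058,r=.024):
    o,d=ray("wrist",uv,c); ca,sa=np.cos(yaw),np.sin(yaw); L=lambda v:np.array([v[0]*ca+v[1]*sa,-v[0]*sa+v[1]*ca,v[2]])
    o=L(o-np.array([*b,zc]));d=L(d)
    A=d[0]**2+d[2]**2;B=o[0]*d[0]+o[2]*d[2];D=B*B-A*(o[0]**2+o[2]**2-r*r)
    X=o+d*(-B-np.sqrt(max(D,0)))/A; return X,np.arctan2(X[0],X[2])
E
python3 - <<'E'
from h import *
c=cams.get_calibration("wrist")
print(stripe((282,221),c)); print(stripe((282,226),c),stripe((282,216),c))
E
```

```text
(array([-0.01231431, -0.01443511,  0.02059995]), np.float64(-0.5387879873824899))
(array([-0.01022089, -0.01444706,  0.02171482]), np.float64(-0.43992357349461436)) (array([-0.0143509 , -0.01442269,  0.01923673]), np.float64(-0.6409463286470765))
```

Call:
arm_command(
  deltas=[
    [-1,0,0,-0.06,0,0,0],
    [-1,0.05,0,-0.06,0,0,0],
    [-1,0.09,0,-0.06,0,0,0],
    [-1,0.09,0,-0.06,0,0,0],
  ],
)

```text
clock: 5.9
position: [0.5691, 0.2021, 0.1076]
tool_rot: [-3.141, -0.0, 3.007]
force: [0.4, 0.4, 0.5]
grip_width: 0.0002
```

Run:
```python
from h import *
s=telemetry.observe(); print(s['clock'],s['position'],s['force'])
np.save("c5.npy",cams.get_calibration("wrist"),allow_pickle=True)
im=cams.grab_frame("wrist"); cv2.imwrite("pics/w5f.png",im)
cv2.imwrite("pics/w5.png",cv2.resize(im[180:300,180:330],None,fx=5,fy=5,interpolation=cv2.INTER_CUBIC))
```

```text
5.9 [0.56913527 0.20210403 0.10758093] [0.3876993  0.35140264 0.47912082]
```

View pics/w5.png

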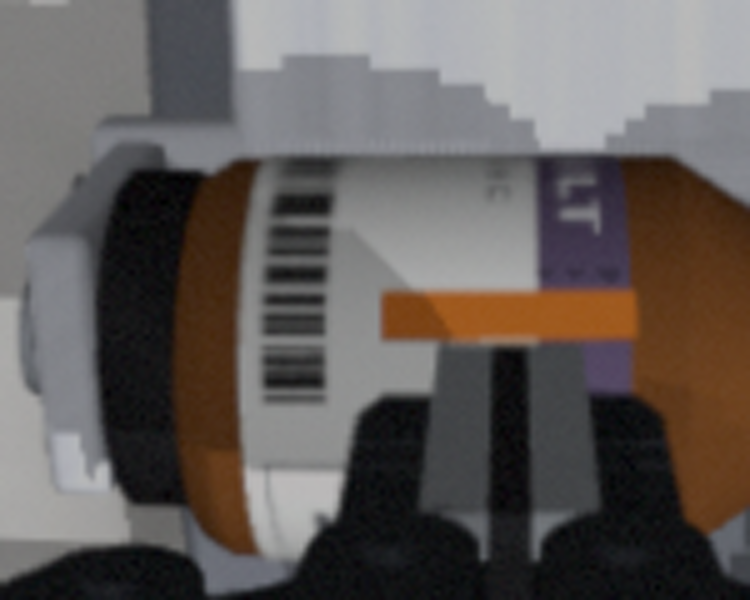

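Run:
```python
from h import *
c=np.load("c5.npy",allow_pickle=True).item()
for v in(315,292,340): print(stripe((282,180+v/5),c))
```

```text
(array([-0.01241452, -0.01434655,  0.02053971]), np.float64(-0.5436597739666041))
(array([-0.01440941, -0.01433609,  0.01919294]), np.float64(-0.6439913249615548))
(array([-0.01016156, -0.01435754,  0.02174265]), np.float64(-0.43719318945615304))
```

Call:
arm_command(
  deltas=[
    [-1,0,0,0.04,0,0,0],
    [-1,0,0,0.056,0,0,0],
    [-1,0,0,0.056,0,0,0],
  ],
)

```text
clock: 6.32
position: [0.5698, 0.2017, 0.0989]
tool_rot: [-3.141, -0.0, 3.007]
force: [0.8, -0.4, -0.2]
grip_width: 0.0002
```

Call:
arm_command(
  deltas=[
    [-1,0,0,0.006,0,0,0],
    [-1,0,0,0.006,0,0,0],
  ],
)

```text
clock: 6.58
position: [0.5701, 0.2018, 0.0985]
tool_rot: [3.141, 0.001, 3.007]
force: [0.4, -0.6, 5.8]
grip_width: -0.0002
```

Call:
arm_command(
  deltas=[
    [-1,-0.013,0,0.001,0,0,0],
    [-1,-0.027,0,0.003,0,0,0],
  ],
)

```text
clock: 6.82
position: [0.574, 0.2013, 0.0981]
tool_rot: [3.142, 0.0, 3.007]
force: [-1.4, -0.8, 7.4]
grip_width: 0.0
```

Call:
arm_command(
  deltas=[
    [-1,-0.013,0,0.001,0,0,0],
    [-1,-0.027,0,0.003,0,0,0],
  ],
)

```text
clock: 7.08
position: [0.578, 0.2007, 0.0977]
tool_rot: [3.142, 0.0, 3.007]
force: [-1.7, -0.7, 7.9]
grip_width: 0.0001
```

Call:
arm_command(
  deltas=[
    [-1,-0.013,0,0.002,0,0,0],
    [-1,-0.027,0,0.003,0,0,0],
  ],
)

```text
clock: 7.32
position: [0.5821, 0.2002, 0.0973]
tool_rot: [3.141, 0.0, 3.007]
force: [-1.3, -1.7, 5.8]
grip_width: 0.0002
```

Run:
```python
from h import *
s=telemetry.observe(); print(s['clock'],s['position'],s['force'])
cv2.imwrite("pics/w6.png",cv2.resize(cams.grab_frame("wrist")[180:300,180:330],None,fx=5,fy=5,interpolation=cv2.INTER_CUBIC))
c=cams.get_calibration("wrist")
for a in(0,-.1,-.2,-.3):
  p=np.array([.5764,.2147,.058])+.024*np.array([np.sin(a)*.99,-np.sin(a)*.13,np.cos(a)])-.015*np.array([.13,.99,0]); print(a,(proj("wrist",p,c)-180)*5)
```

```text
7.325 [0.58209821 0.20022522 0.09729337] [-1.28752745 -1.69422714  5.78163103]
0 [505.58107471 357.58646725]
-0.1 [505.45919681 333.28432371]
-0.2 [505.33750225 308.06978473]
-0.3 [505.21786651 282.31602718]
```

View pics/w6.png

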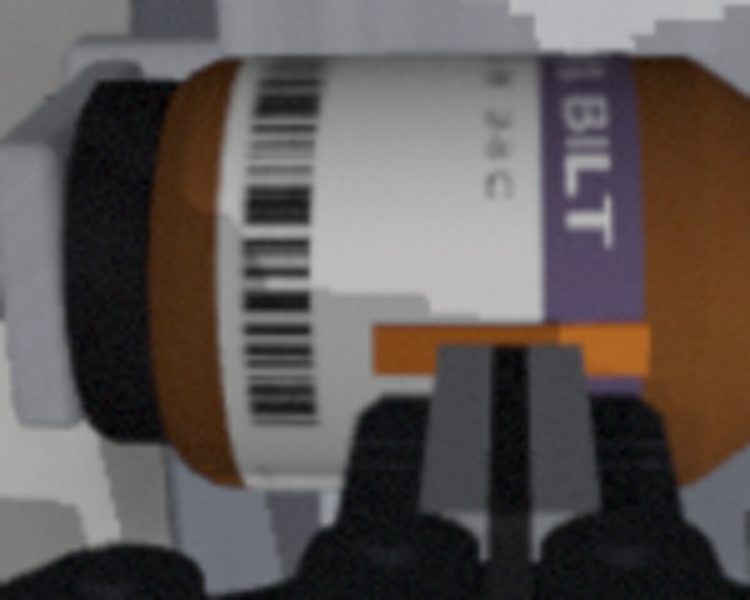

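Call:
arm_command(
  deltas=[
    [-1,0,0,-0.2,0,0,0],
    [-1,0,0,-0.6,0,0,0],
    [-1,-0.15,0,-0.95,0,0,0],
    [-1,-0.15,0,-0.95,0,0,0],
    [-1,-0.15,0,-0.95,0,0,0],
  ],
)

```text
clock: 8.0
position: [0.6037, 0.1972, 0.2389]
tool_rot: [-3.141, -0.001, 3.007]
force: [0.1, 0.3, -0.2]
grip_width: 0.0001
```

Run:
```python
from h import *
s=telemetry.observe(); print(s['clock'],s['position'],s['force'])
np.save("c7.npy",cams.get_calibration("wrist"),allow_pickle=True)
im=cams.grab_frame("wrist"); cv2.imwrite("pics/w7f.png",im)
cv2.imwrite("pics/w7.png",cv2.resize(im[130:210,225:375],None,fx=5,fy=5,interpolation=cv2.INTER_CUBIC))
cv2.imwrite("pics/w7t.png",cv2.resize(im[30:150,220:375],None,fx=5,fy=5,interpolation=cv2.INTER_CUBIC))
```

```text
8.0 [0.60366515 0.19718986 0.23885008] [ 0.11483861  0.25395423 -0.15382287]
```

View pics/w7.png

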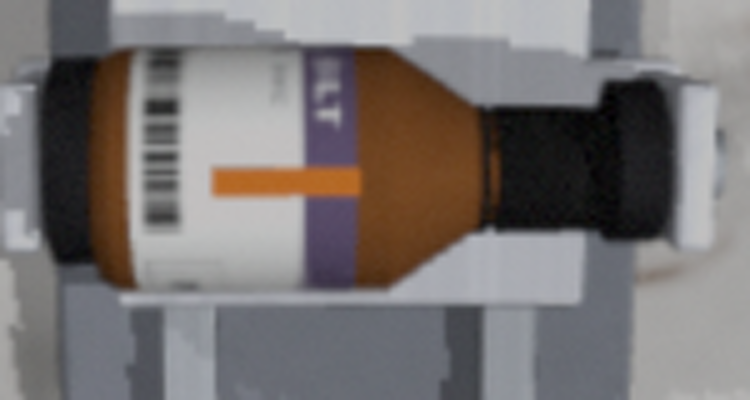

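View pics/w7t.png

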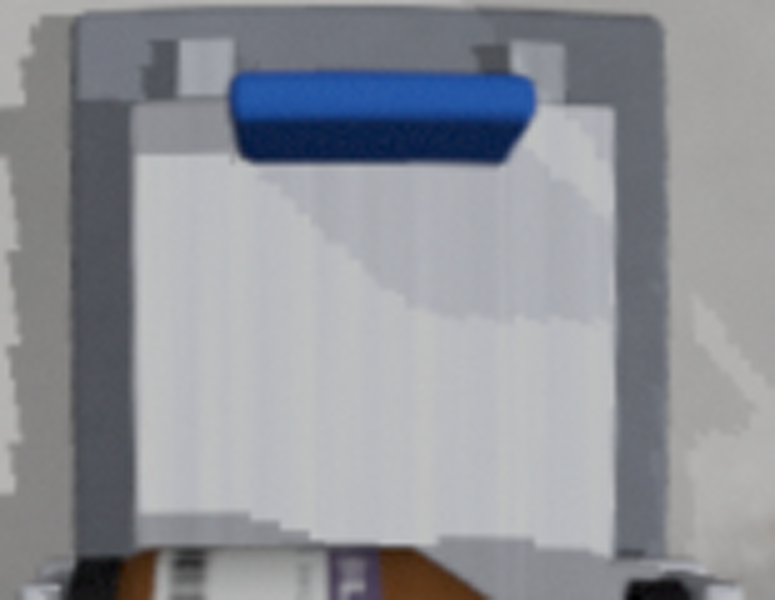

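Run:
```python
from h import *
from scipy.optimize import least_squares
c=np.load("c7.npy",allow_pickle=True).item()
w=lambda u,v:(225+u/5,130+v/5)
ca,sa=np.cos(-.13),np.sin(-.13); L=lambda v:np.array([v[0]*ca+v[1]*sa,-v[0]*sa+v[1]*ca,v[2]])
r=[]
for v in(48,290):
    o,d=ray("wrist",w(250,v),c); o=L(o);d=L(d); r.append((o,d)); 
def f(p):
    out=[]
    for k,(o,d) in enumerate(r):
        n=np.array([d[2],-d[0]])/np.hypot(d[0],d[2]); out.append(abs(n@(np.array([p[0],p[1]])-o[[0,2]]))-.024)
    return out
s=least_squares(f,[.54,.058]); print(s.x,s.fun, "vs axis",L(np.array([.5764,.2147,0]))[:2])
o,d=ray("wrist",w(285,182),c);o=L(o);d=L(d)
for cx,cz in [s.x,(s.x[0],.056),(L(np.array([.5764,.2147,0]))[0],.058)]:
    oo=np.array([o[0]-cx,o[2]-cz]);dd=d[[0,2]]
    A=dd@dd;B=oo@dd;D=B*B-A*(oo@oo-.024**2);X=oo+dd*(-B-np.sqrt(D))/A;print(cx,cz,np.arctan2(*X))
w=lambda u,v:(220+u/5,30+v/5)
print(atz("wrist",w(235,75),.0715,c),atz("wrist",w(532,75),.0715,c),atz("wrist",w(75,15),.012,c),atz("wrist",w(662,18),.012,c))
```

```text
[0.54589232 0.04367866] [ 1.72509229e-12 -1.35776806e-12] vs axis [0.54370383 0.28760946]
0.5458923199587653 0.043678658662124496 -0.017354757012434472
0.5458923199587653 0.056 -0.08243414872953676
0.5437038251167554 0.058 -0.0022015931007172166
[0.4639706  0.20200586 0.0715    ] [0.47021869 0.25466895 0.0715    ] [0.42906223 0.16912966 0.012     ] [0.44503811 0.29558815 0.012     ]
```

Call:
arm_command(
  deltas=[
    [-1,0.4,0.08,0,0,0,0],
    [-1,0.8,0.08,0,0,0,0],
    [-1,1.0,0.08,0,0,0,0],
    [-1,1.0,0.08,0,0,0,0],
  ],
)

```text
clock: 8.55
position: [0.4547, 0.2297, 0.2388]
tool_rot: [-3.141, -0.002, 3.009]
force: [1.0, 0.5, -0.5]
grip_width: 0.0001
```

Call:
arm_command(
  deltas=[
    [-1,0.144,0,0.2,0,0,0],
    [-1,0.144,0,0.5,0,0,0],
    [-1,0.144,0,0.6,0,0,0],
    [-1,0.144,0,0.6,0,0,0],
  ],
)

```text
clock: 9.05
position: [0.4358, 0.2318, 0.1488]
tool_rot: [-3.14, -0.001, 3.006]
force: [-0.4, 0.2, 1.2]
grip_width: -0.0001
```

Run:
```python
from h import *
s=telemetry.observe(); print(s['clock'],s['position'],s['tool_rot'],s['force'],s['qpos'])
cv2.imwrite("pics/w8.png",cams.grab_frame("wrist"))
cv2.imwrite("pics/s8.png",cv2.resize(cams.grab_frame("side")[140:275,190:350],None,fx=4,fy=4,interpolation=cv2.INTER_CUBIC))
```

```text
9.05 [0.43575978 0.23180846 0.1488391 ] [-3.14012435e+00 -1.44641490e-03  3.00637152e+00] [-0.37471896  0.18545448  1.18626953] [-0.58567779  0.46142745 -0.03042474  2.02847469  0.02241442  0.65405553
  0.80483626]
```

View pics/w8.png

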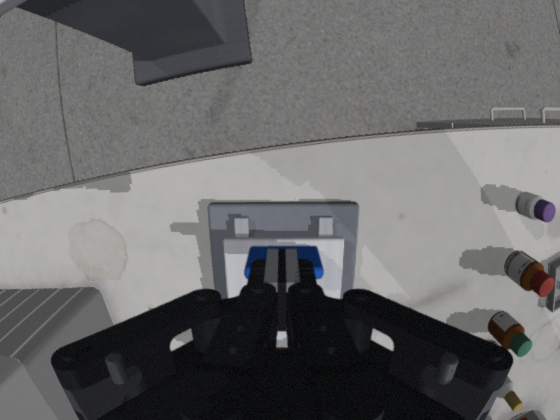

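View pics/s8.png

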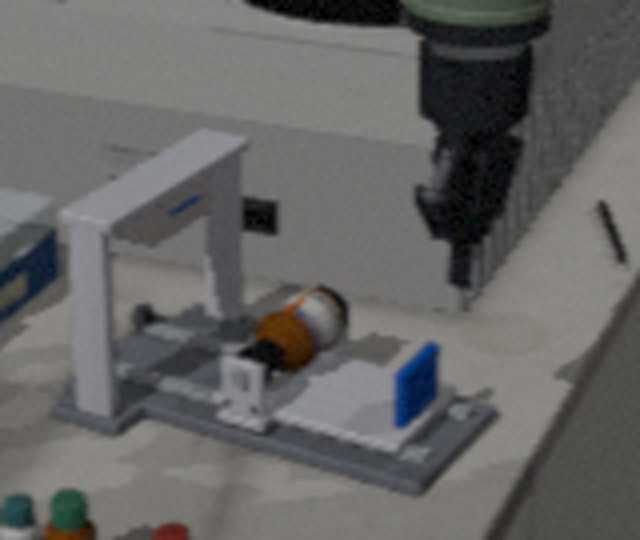

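Call:
arm_command(
  deltas=[
    [-1,0,0,0.25,0,0,0],
    [-1,0,0,0.5,0,0,0],
    [-1,0,0,0.61,0,0,0],
    [-1,0,0,0.61,0,0,0],
  ],
)

```text
clock: 9.65
position: [0.4359, 0.2322, 0.0581]
tool_rot: [-3.141, -0.0, 3.007]
force: [1.1, -0.3, 0.7]
grip_width: -0.0
```

Call:
arm_command(
  deltas=[
    [-1,-0.05,0,0,0,0,0],
    [-1,-0.09,0,0,0,0,0],
    [-1,-0.11,0,0,0,0,0],
  ],
)

```text
clock: 10.02
position: [0.4529, 0.2299, 0.0586]
tool_rot: [3.141, 0.001, 3.006]
force: [0.1, -0.2, -1.3]
grip_width: 0.0
```

Call:
arm_command(
  deltas=[
    [-1,-0.015,0,0,0,0,0],
    [-1,-0.03,0,0,0,0,0],
    [-1,-0.045,0,0,0,0,0],
  ],
)

```text
clock: 10.4
position: [0.458, 0.2292, 0.058]
tool_rot: [-3.141, -0.001, 3.007]
force: [-5.3, 1.6, 5.0]
grip_width: 0.0001
```

Call:
arm_command(
  deltas=[
    [-1,-0.03,0,0,0,0,0],
    [-1,-0.06,0,0,0,0,0],
    [-1,-0.09,0,0,0,0,0],
    [-1,-0.12,0,0,0,0,0],
    [-1,-0.15,0,0,0,0,0],
    [-1,-0.18,0,0,0,0,0],
    [-1,-0.21,0,0,0,0,0],
    [-1,-0.24,0,0,0,0,0],
  ],
)

```text
clock: 11.4
position: [0.4937, 0.2245, 0.058]
tool_rot: [-3.141, -0.001, 3.007]
force: [-5.4, 3.2, 3.2]
grip_width: 0.0001
```

Call:
arm_command(
  deltas=[
    [-1,-0.03,0,0,0,0,0],
    [-1,-0.06,0,0,0,0,0],
    [-1,-0.09,0,0,0,0,0],
    [-1,-0.12,0,0,0,0,0],
    [-1,-0.15,0,0,0,0,0],
    [-1,-0.18,0,0,0,0,0],
    [-1,-0.21,0,0,0,0,0],
    [-1,-0.24,0,0,0,0,0],
  ],
)

```text
clock: 12.4
position: [0.5293, 0.2199, 0.058]
tool_rot: [3.142, -0.001, 3.008]
force: [-5.4, 2.9, 2.9]
grip_width: -0.0001
```

Run:
```python
from h import *
s=telemetry.observe(); print(s['clock'],s['position'],s['tool_rot'],s['force'])
cv2.imwrite("pics/s9.png",cv2.resize(cams.grab_frame("side")[140:275,190:350],None,fx=4,fy=4,interpolation=cv2.INTER_CUBIC))
```

```text
12.4 [0.52934732 0.21992729 0.05796887] [ 3.14152601e+00 -1.40468207e-03  3.00762094e+00] [-5.37525947  2.93761336  2.91588769]
```

View pics/s9.png

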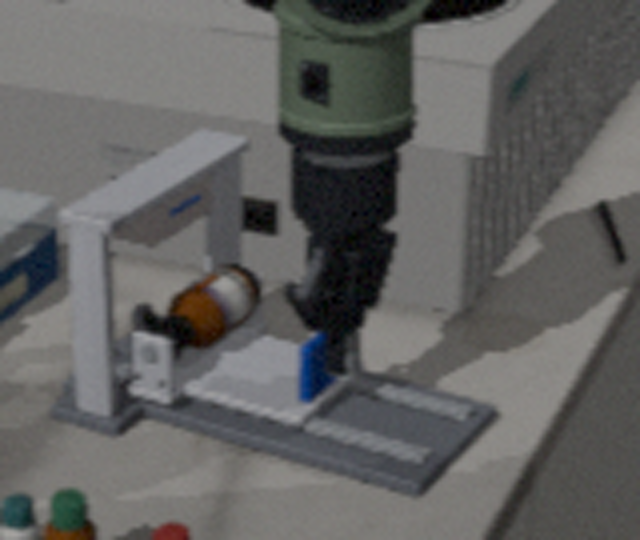

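Call:
arm_command(
  deltas=[
    [-1,-0.03,0,0,0,0,0],
    [-1,-0.06,0,0,0,0,0],
    [-1,-0.09,0,0,0,0,0],
    [-1,-0.12,0,0,0,0,0],
    [-1,-0.15,0,0,0,0,0],
    [-1,-0.17,0,0,0,0,0],
    [-1,-0.18,0,0,0,0,0],
  ],
)

```text
clock: 13.32
position: [0.5561, 0.2164, 0.0579]
tool_rot: [3.141, -0.001, 3.008]
force: [-7.2, 3.6, 3.6]
grip_width: -0.0002
```

Call:
arm_command(
  deltas=[
    [-1,-0.01,0,0,0,0,0],
    [-1,-0.02,0,0,0,0,0],
    [-1,-0.03,0,0,0,0,0],
  ],
)

```text
clock: 13.7
position: [0.5604, 0.2158, 0.0579]
tool_rot: [3.141, -0.001, 3.008]
force: [-6.1, 2.9, 2.8]
grip_width: -0.0003
```

Call:
arm_command(
  deltas=[
    [-1,-0.01,0,0,0,0,0],
    [-1,-0.02,0,0,0,0,0],
  ],
)

```text
clock: 13.95
position: [0.5622, 0.2155, 0.0578]
tool_rot: [-3.141, -0.004, 3.008]
force: [-19.0, 3.5, 13.4]
grip_width: 0.0001
```

Call:
arm_command(
  deltas=[
    [-1,-0.006,0,0,0,0,0],
    [-1,-0.006,0,0,0,0,0],
  ],
)

```text
clock: 14.2
position: [0.5622, 0.2155, 0.0577]
tool_rot: [-3.141, -0.005, 3.008]
force: [-20.5, 3.6, 14.0]
grip_width: 0.0001
```

Call:
arm_command(
  deltas=[
    [-1,0.03,0,0,0,0,0],
    [-1,0.15,0,0,0,0,0],
    [-1,0.3,0,0,0,0,0],
    [-1,0.3,0,-0.3,0,0,0],
    [-1,0.3,0,-0.7,0,0,0],
    [-1,0.3,0,-0.9,0,0,0],
    [-1,0.3,0,-0.9,0,0,0],
  ],
)

```text
clock: 15.08
position: [0.5217, 0.221, 0.1953]
tool_rot: [3.139, 0.004, 3.006]
force: [-0.2, -0.3, -1.4]
grip_width: -0.0003
```

Run:
```python
from h import *
s=telemetry.observe(); print(s['clock'],s['position'],s['tool_rot'],s['force'])
cv2.imwrite("pics/s10.png",cv2.resize(cams.grab_frame("side")[140:275,190:350],None,fx=5,fy=5,interpolation=cv2.INTER_CUBIC)[:600])
cv2.imwrite("pics/c10.png",cv2.resize(cams.grab_frame("scene")[120:250,190:330],None,fx=4,fy=4,interpolation=cv2.INTER_CUBIC))
cv2.imwrite("pics/w10.png",cams.grab_frame("wrist"))
```

```text
15.075 [0.52165499 0.22097557 0.19532782] [3.13920935 0.00374238 3.00646675] [-0.1668571  -0.25693524 -1.41093988]
```

View pics/s10.png

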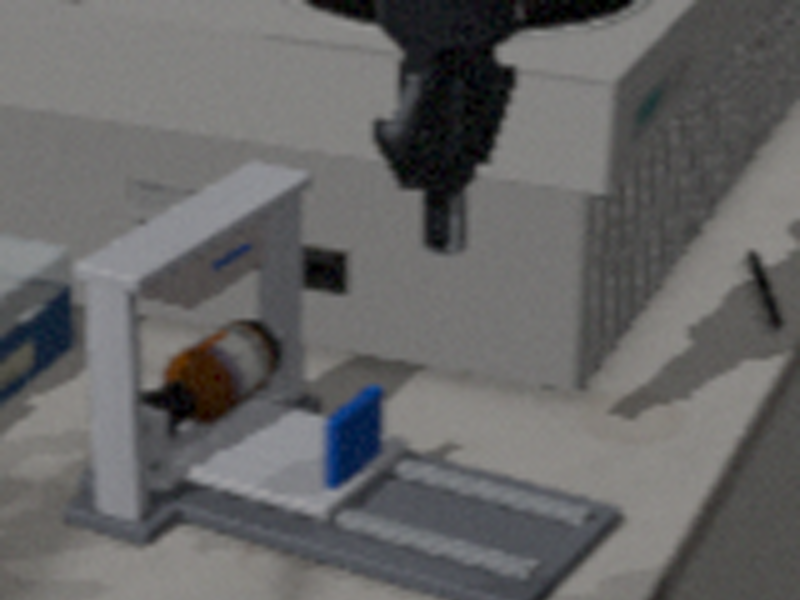

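View pics/w10.png

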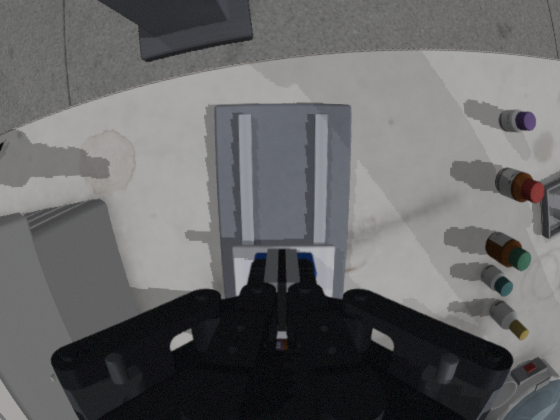

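View pics/c10.png

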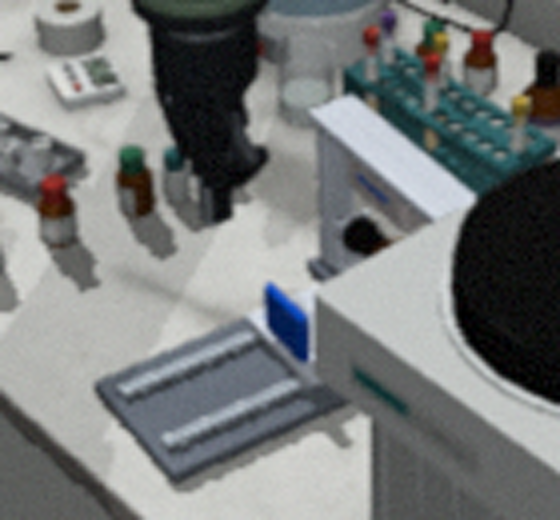

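Run:
```python
from h import *
im=cams.grab_frame("side")
cv2.imwrite("pics/s11.png",cv2.resize(cv2.convertScaleAbs(im[195:235,205:275],alpha=1.5,beta=20),None,fx=10,fy=10,interpolation=cv2.INTER_CUBIC))
```

```text
(no output)
```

View pics/s11.png

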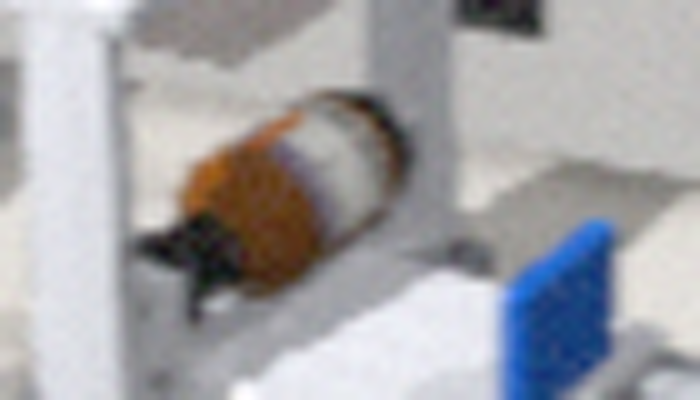

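Run:
```python
from h import *
x=np.array([np.cos(.125),-np.sin(.125),0]);y=np.array([np.sin(.125),np.cos(.125),0]);z=np.array([0,0,1.]);o=np.array([.5654,.216,.058])
for a in(-.6,-.3,0,.3,.6):
    q=[o+x*.12+y*yy+.0235*(np.sin(a)*x+np.cos(a)*z) for yy in(-.028,-.002)]
    print(a,[((proj("side",p)-[205,195])*10).round() for p in q])
for yy in(-.028,.028):
  print("tab",((proj("side",np.array([.5654,.216,.0715])+x*.01+y*yy)-[205,195])*10).round(), "if 5mm short",((proj("side",np.array([.5654,.216,.0715])+x*.005+y*yy)-[205,195])*10).round())
im=cv2.imread("pics/s8.png")[270:400,220:370];cv2.imwrite("pics/s8z.png",cv2.resize(im,None,fx=4,fy=4))
o2=o-z*.058
for yy in(-.028,-.002):
  print("s8 pred",[((proj("side",o+x*.011+y*yy+.0235*(np.sin(a)*x+np.cos(a)*z))-[190,140])*4).round() for a in(-.3,0,.3)])
```

```text
-0.6 [array([331., 131.]), array([284., 163.])]
-0.3 [array([313., 117.]), array([266., 149.])]
0 [array([293., 109.]), array([246., 141.])]
0.3 [array([274., 107.]), array([227., 139.])]
0.6 [array([257., 112.]), array([210., 144.])]
tab [609. 218.] if 5mm short [624. 222.]
tab [513. 294.] if 5mm short [528. 298.]
s8 pred [array([311., 298.]), array([302., 295.]), array([294., 294.])]
s8 pred [array([293., 312.]), array([285., 309.]), array([277., 308.])]
```

View pics/s8z.png

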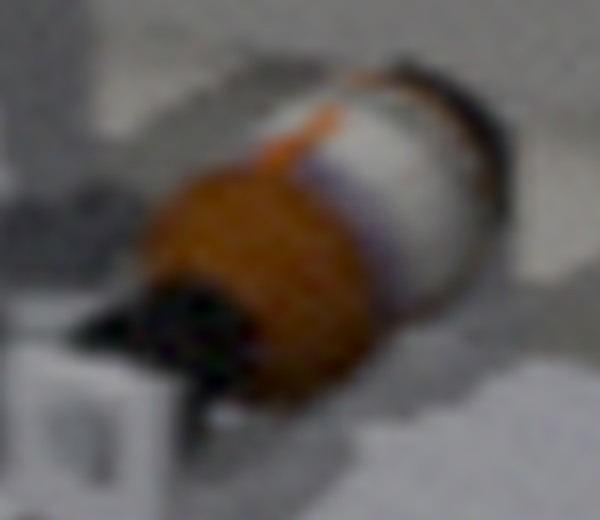

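Run:
```python
from workcell import job,telemetry
print(telemetry.observe()['force']); print(job.job_done())
```

```text
[-0.90150505 -0.37906779  0.81130107]
the job is handed in; nothing more can be done
None
```

I rolled the bottle label-up, pushed the carriage home and handed the job in at about 15 s. The arm was clear and nothing was touching it.

- **Rolling:** Two light fingertip strokes turned the bottle by about 1.1 rad. I pressed with 3–8 N while stroking. The first touch-down reached 16.7 N before I eased off, against the 30 N limit. After lifting off, the wrist camera put the stripe between 0 and −0.08 rad from straight up; the spread is the uncertainty in the axis position.
- **Pushing:** I pushed the tab at about 5–7 N. At the stops the force rose to about 20 N along the slide and the hand stopped moving.
- **Final checks:**
  - The tab sits within about 0.5 px in the side view of where it should be with the carriage home.
  - The stripe is on top, at roughly −0.1 rad. That is a coarser reading, because the gantry shades the bottle there.
  - The bottles and vial look upright, and I saw no contact with them or the pen. I did not re-measure their positions.
- **Disagreement:** Force readings gave a travel of about 105 mm, so the carriage came out at 116–117 mm from my estimated start. The side view and the hard stop both say it is home, so I put the few millimetres down to errors in the start estimate and first contact point.

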